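# Pack the printing rollers and chock the row

### The job

Put away the three plain wooden rollers in the metal tray: lay them on their sides across the middle of the tray in a row running out from its tall end wall, the thickest against that wall, then the middle one, then the thinnest, all touching or with gaps under a centimetre. Chock the row with the wooden wedge, standing on the tray floor with its slope towards the thin roller and its toe tucked against it, square to the row. The flanged reel and the ribbed spindle do not belong: leave them where they lie.

Things in the scene. Friction and masses are not known exactly. Their poses are not given: they have to be found in the camera images.
- tray: Shallow aluminium tray, fixed to the table; inside 200 mm long (its x) and 150 mm wide (its y), flat floor 5 mm thick. One end, at +x, has a tall wall: 30 mm above the floor, its inner face at x = +100 mm. The other end (inner face at x = -100 mm) and both sides have 8 mm low lips above the floor; walls are 5 mm thick. Origin: centre of the underside, on the table; x points to the tall end wall, z up. The row lies along the line y = 0.
- thick_roller: The thickest plain, straight-sided solid wooden roller, 48 mm in diameter and 54 mm long, lying on its side loose on the table. Origin: the centre of the roller, on its axis, half a diameter above what it lies on. Its y axis runs along the roller's axis (x and z turn with it as it rolls). It rolls if pushed sideways; it can be gripped by its two flat ends.
- mid_roller: The middle plain, straight-sided solid wooden roller, 38 mm in diameter and 54 mm long, lying on its side loose on the table. Origin: the centre of the roller, on its axis, half a diameter above what it lies on. Its y axis runs along the roller's axis (x and z turn with it as it rolls). It rolls if pushed sideways; it can be gripped by its two flat ends.
- thin_roller: The thinnest plain, straight-sided solid wooden roller, 28 mm in diameter and 54 mm long, lying on its side loose on the table. Origin: the centre of the roller, on its axis, half a diameter above what it lies on. Its y axis runs along the roller's axis (x and z turn with it as it rolls). It rolls if pushed sideways; it can be gripped by its two flat ends.
- chock: Loose wooden wedge, 44 mm long (x), 44 wide (y), 28 high. Origin: centre of the underside. Toe edge at x = +22 mm; face slopes up at 60 degrees to x = +6; flat top back to the heel at x = -22. Grip its upright sides (y = +-22). Touching the thin roller, that roller's centre is at x = 30 mm in its frame, toe under the roller's overhang: set it down 7 mm or more short, then slide it in.
- reel: Look-alike to be left alone: wooden reel of the same wood, lying on its side, 54 mm long, two flanges 42 mm in diameter and 7 mm thick at the ends of an 18 mm barrel. Origin at its centre, y along its axis.
- ribbed_spindle: Look-alike to be left alone: turned wooden spindle of the same wood, lying on its side, 54 mm long, three ribs 36 mm in diameter and 10 mm wide with two 18 mm necks between. Origin at its centre, y along its axis.

How it is judged:
At the end, for the whole second after the job is handed in: Rollers at rest on tray floor, within 25 mm of its mid-line, 0.2 rad of square, in order from the tall wall, each gap at most 12 mm. Chock upright on the floor, slope to the thin roller, at most 12 mm off it, 25 mm sideways, 0.25 rad of square. Reel and spindle within 30 mm of their start (y of thick_roller in the frame of tray between -0.025 and 0.025 m and z of thick_roller in the frame of tray between 0.025 and 0.033 m and angle between the y axis of each of thick_roller, mid_roller, thin_roller and the y axis of tray, either way round below 0.2 rad and linear speed of each of thick_roller, mid_roller, thin_roller, chock below 0.01 m/s and y of mid_roller in the frame of tray between -0.025 and 0.025 m and z of mid_roller in the frame of tray between 0.02 and 0.028 m and y of thin_roller in the frame of tray between -0.025 and 0.025 m and z of thin_roller in the frame of tray between 0.015 and 0.023 m and x of thick_roller in the frame of tray above 0.064 m and horizontal distance between thick_roller and mid_roller below 0.0547 m and horizontal distance between mid_roller and thin_roller below 0.0446 m and x of thin_roller in the frame of chock between 0.024 and 0.0421 m and y of thin_roller in the frame of chock between -0.025 and 0.025 m and z of chock in the frame of tray between 0.001 and 0.009 m and angle between chock's own z axis and vertical below 0.1 rad and angle between the y axis of chock and the y axis of tray, either way round below 0.25 rad and distance of each of reel, ribbed_spindle from where it was at the start of the episode below 0.03 m); the robot touches nothing.
It fails at once if the reel or the ribbed spindle is picked up or shoved away (distance of any of reel, ribbed_spindle from where it was at the start of the episode above 0.05 m).
It also fails if it takes over 112 s, if anything falls off the work surface, if the arm or the gripper's body presses on something with over 40 N, if the wrist force passes 120 N, or if a joint passes its speed limit or range.

### The arm

A 7-joint arm with a two-finger parallel gripper is mounted at the origin on the work surface. World frame = base frame: x ahead of the robot, y to its left, z up, the work surface at z = 0. Lengths are in m, angles in rad, forces in N, time in s.
With the tool pointing down it reaches from about 0.425 to 0.875 m from the base axis. Payload 4.7 kg.
Tool frame: the origin (TCP) lies at the very end of the fingers, on their centre line; the grasp point (between the pads) lies ctrl.pinch_z behind it (ctrl.pinch_z is the distance from the TCP to the grasp point, in m); x points along the fingers, y is the direction in which the jaws open and shut, and the axes are right-handed (so a half turn about x gives the same grasp; the last joint's range is limited). The gripper opens to 87 mm and grips with 3 to 60 N. Pads are 19 mm wide; open, the fingers measure 117 mm over their backs; the gripper's body (75 mm by 190 mm) begins 51 mm behind the grasp point.
Start: joints at [-1.103, 0.321, -0.07, 1.45, 0.023, 1.371, -0.057], TCP at [0.285, 0.584, 0.223] pointing down, gripper open.
Joint ranges: [-2.86, 2.86], [-0.3, 2.09], [-1.38, 1.24], [0.06, 2.45], [-1.56, 4.7], [0.09, 2.05], [-2.69, 2.69]. Speed limits (rad/s): [2.57, 2.57, 3.14, 3.14, 3.14, 3.14, 3.14].

### API

Orientations are given as a rotation vector (axis times angle).
In Python, from bench import get_state, get_image, camera_info, order, ctrl gives the robot as it stands.
- The arm moves only by the tool jog_arm, never from a script. Its arguments are lists of equal length, an entry for each row: "claw": the finger opening in mm, from 0 to 87; "xyz": the shift along the tool's x, y, z in mm, a list of three; "roll": the turn about the tool's x in degrees. In form: {"claw": [claw, ...], "xyz": [[tx, ty, tz], ...], "roll": [roll, ...]}. A call has 1 to 5 rows; each row is the pose to reach, as a shift and turn from the pose measured when the call began, along the tool's axes at that moment; what a row does not reach only later rows make up. A row lasts 1/10 s, in which the tool goes at most 50 mm and 8.59 degrees, less where a joint would pass 70% of its speed; a pose out of reach is approached as far as the arm can. A call with a gripper value outside its range is refused whole. The fingers move at their own pace and stop on an object; "force" is the grip in N (left out, the last holds). Time passes only in rows, so rows that repeat a pose let the fingers close. It gives the time, the measured TCP pose, the force and the opening at its end, in the units of the state.
- get_state(): the state, without advancing time (a new reading comes with each control period).
- get_image(name): name is "side" or "top" or "wrist"; returns (picture, depth): 384x512x3 uint8, red, green, blue; 384x512 float32, m along the optical axis (not along the pixel's ray), 0 where there is no reading.
- camera_info(name): a dict with "intrinsics" (3x3 intrinsics, pixels), "dist" ([k1, k2, p1, p2, k3] as OpenCV has them; the pictures are not rectified), "rvec" (rotation vector, rad) and "tvec" (3), from world to camera coordinates, as OpenCV has them; the wrist camera has in their place "tool_from_camera" (4x4, takes a point from camera to tool coordinates, whose origin is the TCP and whose axes are the tool frame's). Camera axes: x right, y down, z forward; pixel columns grow to the right and rows downward; lengths in m; the calibration is good to about 2 mm. A picture is of the moment at which its call begins: read the wrist's pose just before it. camera_info takes no time and is no camera call.
- order.close_job(): hands the job in, once; it reports no verdict.
The state is a dict: "time": time; "joint_positions": joint angles; "qd": joint speeds; "joint_torque": joint torques, N m; "position": TCP position; "tool_rot": TCP orientation; "ft_force": force on the tool from outside, world axes, zero at the start; "torque": the same for the moment, N m; "grip_width": opening from 0.0 (shut) to 1.0 (fully open).
Only numpy, scipy, OpenCV 4.12 (cv2) and the standard library are available. Lean on these libraries where they do the work, as an engineer would, in place of code of your own. Each camera call takes 0.05 s, during which the arm holds its last target. There are 200 camera calls.

## Working session

There is one attempt and no reset: what is moved stays moved. The work goes in short steps, Python scripts to look and compute and a tool call to move; the robot and the scene stay as the last step left them, time stands still between calls to the robot, and variables do not carry over. Pictures are saved under pics/ and viewed, about 12 in all and at most 16, crops included, and the job is handed in when it is done.

Besides the shell and the picture viewer there is one more tool, called as name([rows], argument=value, ...), one row to a line, values as JSON. jog_arm: Moves the arm, as the interface text tells. Its arguments: {"type":"object","properties":{"claw":{"type":"array"},"xyz":{"type":"array"},"roll":{"type":"array"},"force":{"type":"number"}},"required":["claw","xyz","roll"]}

```bash
mkdir -p pics; ls; python3 - <<'E'
from bench import *
import cv2,numpy as np
s=get_state();print({k:np.round(v,3) for k,v in s.items() if k in('time','position','tool_rot','grip_width','ft_force')},ctrl.pinch_z)
for n in('top','side'):
    im,d=get_image(n);np.savez('pics/'+n+'0.npz',im=im,d=d);cv2.imwrite('pics/'+n+'0.png',im[...,::-1])
    ci=camera_info(n);print(n,{k:np.round(v,3).tolist() for k,v in ci.items()})
print(np.round(camera_info('wrist')['tool_from_camera'],3))
E
```

```text
pics
{'time': np.float64(0.0), 'position': array([0.285, 0.584, 0.221]), 'tool_rot': array([ 0.354,  1.542, -0.357]), 'ft_force': array([1.483, 0.861, 0.352]), 'grip_width': np.float64(1.0)} 0.0187
top {'intrinsics': [[469.06, 0.0, 259.997], [0.0, 469.06, 188.03], [0.0, 0.0, 1.0]], 'dist': [-0.05, 0.0, 0.0, 0.0, 0.0], 'rvec': [2.171, -2.115, 0.212], 'tvec': [-0.069, 0.538, 1.149]}
side {'intrinsics': [[435.912, 0.0, 251.709], [0.0, 435.912, 198.558], [0.0, 0.0, 1.0]], 'dist': [-0.01, 0.0, 0.0, 0.0, 0.0], 'rvec': [2.264, -0.441, 0.174], 'tvec': [-0.52, 0.155, 0.799]}
[[-0.    -0.269  0.963 -0.162]
 [ 1.    -0.001 -0.    -0.001]
 [ 0.001  0.963  0.269 -0.074]
 [ 0.     0.     0.     1.   ]]
```

View pics/top0.png

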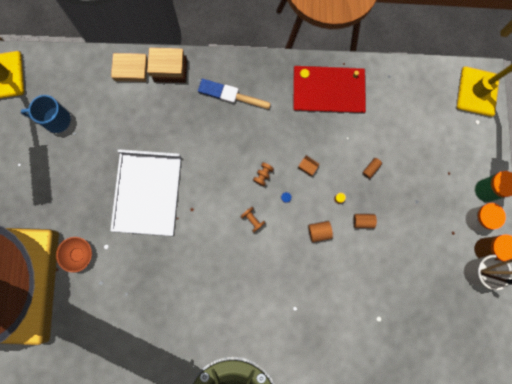

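View pics/side0.png

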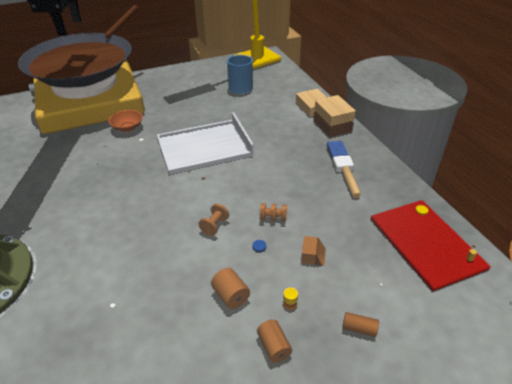

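The top picture shows the thick roller at (320,231), mid roller (365,221), thin roller (372,168), chock (309,166), spindle (263,174) and reel (253,220). The tray is centred at (147,193), with its tall wall at the top (row 152). The side view agrees.

```bash
cat > h.py <<'E'
import numpy as np,cv2
from bench import *
from scipy.spatial.transform import Rotation as R
def pose(s=None):
    s=s or get_state();T=np.eye(4);T[:3,:3]=R.from_rotvec(s['tool_rot']).as_matrix();T[:3,3]=s['position'];return T
def cam(n,T=None):
    c=camera_info(n);K=np.array(c['intrinsics']);D=np.array(c['dist'])
    if n=='wrist': M=T@np.array(c['tool_from_camera'])
    else:
        W=np.eye(4);W[:3,:3]=cv2.Rodrigues(np.array(c['rvec'],float))[0];W[:3,3]=np.ravel(c['tvec']);M=np.linalg.inv(W)
    return K,D,M
def plane(px,z,C):
    K,D,M=C;u=cv2.undistortPoints(np.asarray(px,float).reshape(-1,1,2),K,D)[:,0]
    r=np.c_[u,np.ones(len(u))]@M[:3,:3].T;o=M[:3,3]
    return o+r*((np.asarray(z)-o[2])/r[:,2])[:,None]
def cloud(px,d,C):
    K,D,M=C;u=cv2.undistortPoints(np.asarray(px,float).reshape(-1,1,2),K,D)[:,0]
    return (np.c_[u,np.ones(len(u))]*d[:,None])@M[:3,:3].T+M[:3,3]
def brown(im):
    h=cv2.cvtColor(im,cv2.COLOR_RGB2HSV);return cv2.inRange(h,(3,90,50),(18,255,255))
def rects(im,d,C,amin,h,mask=None):
    # contours -> plane z=h rectangles
    m=brown(im) if mask is None else mask
    for c in cv2.findContours(m,cv2.RETR_EXTERNAL,cv2.CHAIN_APPROX_NONE)[0]:
        if cv2.contourArea(c)<amin: continue
        mm=np.zeros(m.shape,np.uint8);cv2.drawContours(mm,[c],-1,1,-1);v,u=np.nonzero(mm*(d>0))
        P=cloud(np.c_[u,v],d[v,u],C);P0=plane(c[:,0],h,C)[:,:2]
        r=cv2.minAreaRect((P0*1000).astype(np.float32))
        print('px',c[:,0].mean(0).round(0),'cloud mean',(P.mean(0)*1000).round(0),'z95',round(np.percentile(P[:,2],95)*1000),'rect mm',np.round(r[0],0),np.round(r[1],0),round(r[2],1))
E
python3 - <<'E'
from h import *
C=cam('top');f=np.load('pics/top0.npz');im,d=f['im'],f['d']
rects(im,d,C,60,0.02)
h=cv2.cvtColor(im,cv2.COLOR_RGB2HSV);m=cv2.inRange(h,(0,0,200),(180,40,255));m[:,:100]=0;m[:,200:]=0;m=cv2.morphologyEx(m,cv2.MORPH_CLOSE,np.ones((5,5)))
print('tray');rects(im,d,C,1000,0.006,m)
print('cam',C[2][:3,3]); print(plane([[118,150],[181,154],[174,236],[110,233]],0.01,C).round(3))
print(pose().round(2))
S=cam('side');f=np.load('pics/side0.npz');print('side');rects(f['im'],f['d'],S,60,0.02)
E
```

```text
px [ 72. 254.] cloud mean [360. 417.  17.] z95 32 rect mm [360. 416.] [92. 91.] 48.4
px [496. 257.] cloud mean [ 392. -641.   86.] z95 135 rect mm [ 387. -673.] [102. 103.] 3.4
px [ 12. 266.] cloud mean [328. 514. 129.] z95 132 rect mm [335. 565.] [149.  72.] 6.3
px [320. 231.] cloud mean [ 433. -211.   42.] z95 50 rect mm [ 435. -214.] [47. 59.] 12.0
px [365. 221.] cloud mean [ 465. -326.   34.] z95 40 rect mm [ 466. -331.] [34. 59.] 1.4
px [252. 219.] cloud mean [461. -37.  29.] z95 42 rect mm [462. -38.] [57. 38.] 42.1
px [491. 216.] cloud mean [ 479. -638.   80.] z95 88 rect mm [ 487. -670.] [72. 77.] 25.1
px [503. 183.] cloud mean [ 559. -661.  100.] z95 108 rect mm [ 576. -703.] [56. 75.] 86.0
px [263. 174.] cloud mean [581. -63.  28.] z95 38 rect mm [583. -63.] [33. 58.] 62.3
px [372. 167.] cloud mean [ 607. -350.   25.] z95 29 rect mm [ 608. -352.] [26. 57.] 51.6
px [308. 166.] cloud mean [ 607. -181.   24.] z95 31 rect mm [ 608. -182.] [46. 39.] 58.4
px [253. 101.] cloud mean [783. -31.  17.] z95 23 rect mm [782. -30.] [93. 20.] 74.4
px [304.  73.] cloud mean [ 870. -170.   
[... 1280 characters left out ...]
 cloud mean [361. 423.  22.] z95 33 rect mm [361. 428.] [101.  99.] 42.3
px [10. 51.] cloud mean [  42. 1151.  -18.] z95 5 rect mm [  64. 1060.] [ 79. 137.] 2.0
px [74. 63.] cloud mean [280. 607. 131.] z95 133 rect mm [276. 887.] [273. 309.] 77.9
px [34. 37.] cloud mean [ 143. 1151.   19.] z95 41 rect mm [ 130. 1155.] [ 92. 160.] 53.4
px [23. 27.] cloud mean [ 118. 1151.   64.] z95 84 rect mm [ 114. 1279.] [194. 246.] 2.0
px [69. 24.] cloud mean [ 275. 1150.   51.] z95 85 rect mm [ 273. 1259.] [ 42. 249.] 5.3
px [409.  88.] cloud mean [1519.  670. -197.] z95 88 rect mm [1254.  307.] [1452. 1078.] 65.7
px [144.  26.] cloud mean [ 680. 1098.  -16.] z95 87 rect mm [ 580. 1043.] [708. 742.] 69.8
```

jog_arm([
  [0,-30,38],
  [0,-60,76],
  [0,-91,118],
  [0,-121,157],
  [0,-151,195],
], claw=[87,87,87,87,87], roll=[-5,-10,-15,-20,-24], force=20)

```text
time: 0.6
position: [0.3944, 0.3604, 0.2215]
tool_rot: [0.023, 1.572, -0.026]
ft_force: [0.7, 0.8, -0.1]
grip_width: 1.003
```

```bash
cat >> h.py <<'E'
def go(x,y,z,yaw,frm=None):
    "tool-axes shift (mm) to put TCP at x,y,z (mm), roll to bring tool y to yaw deg (mod 180)"
    T=pose() if frm is None else frm
    cur=np.degrees(np.arctan2(T[1,1],T[0,1]))
    d=T[:3,:3].T@(np.array([x,y,z])-T[:3,3]*1000)
    print('at',(T[:3,3]*1000).round(0),'yaw',round(cur,1),'shift',d.round(0),'roll',round(cur-yaw,1))
def look(name):
    T=pose();im,d=get_image('wrist');cv2.imwrite('pics/'+name+'.png',im[...,::-1]);np.savez('pics/'+name+'.npz',im=im,d=d,T=T);return im,d,cam('wrist',T)
E
python3 - <<'E'
from h import *
go(430,250,220,88);print(get_state()['joint_positions'].round(2),get_state()['time'])
E
```

```text
at [394. 360. 221.] yaw 88.2 shift [   2. -109.   39.] roll 0.2
[-0.81  0.08  0.02  1.74 -0.    1.33  0.75] 0.6
```

jog_arm([
  [0,-30,25],
  [0,-60,52],
  [0,-90,76],
  [0,-114,99],
  [0,-114,99],
], claw=[87,87,87,87,87], roll=[0,0,0,0,0])

```text
time: 1.1
position: [0.4929, 0.2375, 0.2213]
tool_rot: [0.028, 1.57, -0.036]
ft_force: [0.5, -0.8, -1.0]
grip_width: 1.0
```

```bash
python3 - <<'E'
from h import *
im,d,C=look('tray1');print(C[0].round(0).tolist())
v,u=np.mgrid[0:384:2,0:512:2];u=u.ravel();v=v.ravel();k=d[v,u]>0
P=cloud(np.c_[u,v][k],d[v,u][k],C);uv=np.c_[u,v][k]
f=P[:,2];print(np.histogram(f,bins=np.arange(-.01,.06,.005)))
hi=P[(f>.028)&(f<.042)];print('tallwall pts',len(hi),hi.mean(0).round(4),hi.min(0).round(3),hi.max(0).round(3))
go(435,-214,200,102)
E
```

```text
[[314.0, 0.0, 252.0], [0.0, 314.0, 199.0], [0.0, 0.0, 1.0]]
(array([    0, 16639, 11186,  2104,   910,   343,   322,   544,   168,
         113,    96,   100,   154]), array([-0.01 , -0.005,  0.   ,  0.005,  0.01 ,  0.015,  0.02 ,  0.025,
        0.03 ,  0.035,  0.04 ,  0.045,  0.05 ,  0.055]))
tallwall pts 644 [0.3857 0.3278 0.032 ] [ 0.317 -0.05   0.028] [0.493 0.469 0.042]
at [491. 241. 221.] yaw 87.9 shift [  23. -456.  -39.] roll -14.1
```

View pics/tray1.png

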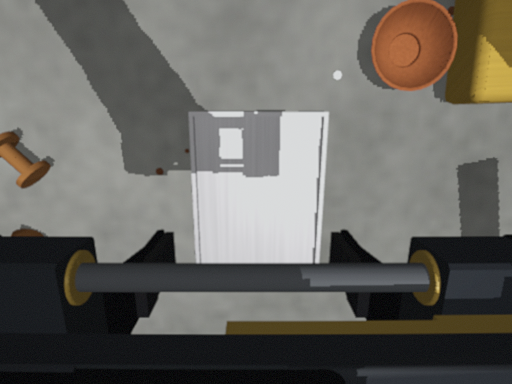

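Wrist view: the tray's near (low) end edge runs from (189,112) to (328,112). Its sides run down to (197,262) and (318,262), where the gripper hides the far part.

```bash
python3 - <<'E'
from h import *
f=np.load('pics/tray1.npz');C=cam('wrist',f['T'])
P=plane([[189.5,112],[328.5,112],[197.5,262],[318,262]],.013,C)*1000;print(P.round(1))
a=np.degrees(np.arctan2(*(P[2]-P[0])[[1,0]]));b=np.degrees(np.arctan2(*(P[3]-P[1])[[1,0]]));e=np.degrees(np.arctan2(*(P[1]-P[0])[[1,0]]))
print('sides',a,b,'end',e-90,'width',np.linalg.norm(P[1]-P[0]))
t=np.radians(np.mean([a,b,e-90]));m=(P[0]+P[1])/2;print('centre',m[:2]+105*np.array([np.cos(t),np.sin(t)]))
g=cv2.cvtColor(f['im'],cv2.COLOR_RGB2GRAY);print(g[105:120,300],g[200,180:205],g[200,310:335])
E
```

```text
[[416.5 167.9  13. ]
 [423.1 326.1  13. ]
 [604.5 160.3  13. ]
 [610.7 316.9  13. ]]
sides -2.2979108127396275 -2.8072644721982387 end -2.3908252351900643 width 158.33910701684863
centre [524.7218383  242.37722785]
[145 143 145 144 141 129 153 201 219 219 219 218 218 218 218] [150 149 148 148 147 148 148 148 148 147 147 147 163 194 212 212 190 160
 183 206 209 207 206 207 208] [218 218 219 218 220 218 184 120 133 197 219 220 208 175 138 130 131 132
 132 131 132 129 131 130 131]
```

jog_arm([
  [0,-45,-4],
  [0,-90,-8],
  [0,-140,-12],
  [0,-185,-16],
  [0,-230,-20],
], claw=[87,87,87,87,87], roll=[-3,-6,-9,-12,-14])

```text
time: 1.65
position: [0.4615, 0.0113, 0.2217]
tool_rot: [-0.168, 1.566, 0.165]
ft_force: [0.7, -0.7, -0.3]
grip_width: 0.997
```

```bash
python3 - <<'E'
from h import *
go(465,-214,200,102)
E
```

```text
at [462.  11. 222.] yaw 102.1 shift [  22. -221.  -44.] roll 0.1
```

jog_arm([
  [0,-45,-14],
  [10,-90,-29],
  [20,-140,-44],
  [22,-185,-59],
  [22,-216,-73],
], claw=[87,87,87,87,87], roll=[0,0,0,0,0])

```text
time: 2.15
position: [0.4347, -0.2171, 0.1999]
tool_rot: [-0.167, 1.567, 0.164]
ft_force: [-0.3, 0.5, -0.3]
grip_width: 1.001
```

```bash
python3 - <<'E'
from h import *
im,d,C=look('w2');rects(im,d,C,300,0.035)
go(435,-214,24,102);print(get_state()['time'])
E
```

```text
px [341. 315.] cloud mean [570. -78.  34.] z95 36 rect mm [567. -80.] [24. 41.] 9.1
px [251. 311.] cloud mean [ 590. -188.   30.] z95 29 rect mm [ 591. -186.] [48. 38.] 58.1
px [395. 234.] cloud mean [457. -49.  31.] z95 41 rect mm [459. -46.] [72. 39.] 40.7
px [147. 187.] cloud mean [ 462. -328.   33.] z95 38 rect mm [ 461. -328.] [37. 59.] 1.1
px [256. 182.] cloud mean [ 431. -214.   43.] z95 48 rect mm [ 433. -213.] [45. 55.] 12.0
at [ 433. -223.  200.] yaw 101.7 shift [176.   9.   4.] roll -0.3
2.2
```

View pics/w2.png

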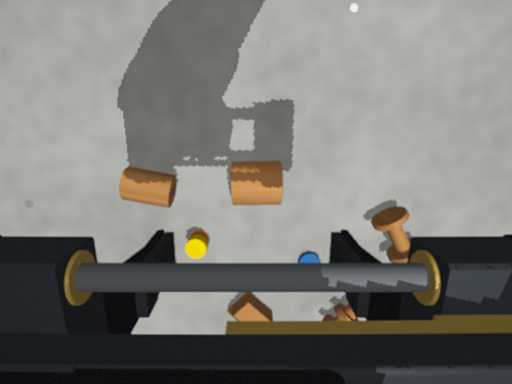

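Wrist view: the thick roller is at (256,182), centred between the fingers, and the mid roller is at (147,187). The chock and reel are clear of the descent path.

jog_arm([
  [40,9,2],
  [80,9,2],
  [115,9,2],
  [115,9,2],
], claw=[87,87,87,87], roll=[0,0,0,0])

```text
time: 2.6
position: [0.4293, -0.2111, 0.081]
tool_rot: [-0.164, 1.576, 0.161]
ft_force: [-1.4, 0.9, -0.4]
grip_width: 1.001
```

```bash
python3 - <<'E'
from h import *
T=pose();go(434,-213.5,8,102)
im,d,C=look('w3');rects(im,d,C,1500,0.024)
go(434,-213.5,8,102)
E
```

```text
at [ 429. -211.   81.] yaw 101.8 shift [73. -3.  5.] roll -0.2
px [ 89. 227.] cloud mean [ 456. -323.   34.] z95 38 rect mm [ 464. -330.] [40. 67.] 0.9
px [248. 224.] cloud mean [ 429. -214.   42.] z95 48 rect mm [ 436. -213.] [49. 59.] 11.8
at [ 431. -212.   84.] yaw 101.8 shift [76. -2.  3.] roll -0.2
```

jog_arm([
  [35,-2,4],
  [74,-2,4],
  [74,-2,4],
  [74,-2,4],
  [74,-2,4],
], claw=[87,87,87,50,50], roll=[0,0,0,0,0], force=20)

```text
time: 3.15
position: [0.4375, -0.2142, 0.0124]
tool_rot: [-0.166, 1.568, 0.158]
ft_force: [-1.0, -0.1, -0.3]
grip_width: 0.894
```

jog_arm([
  [0,0,0],
  [0,0,0],
  [-40,0,0],
  [-85,0,0],
], claw=[50,50,50,50], roll=[0,0,0,0])

```text
time: 3.55
position: [0.4363, -0.2136, 0.0978]
tool_rot: [-0.165, 1.571, 0.158]
ft_force: [1.2, 0.6, 0.6]
grip_width: 0.598
```

```bash
python3 - <<'E'
from h import *
c,s=np.cos(np.radians(-2.4)),np.sin(np.radians(-2.4))
def tr(x,y=0): return (525+c*x-s*y,242+s*x+c*y)
print([np.round(tr(x),0).tolist() for x in (74,32,0,-32)])
go(*tr(70),120,87.6);print(get_state()['grip_width']*87)
E
```

```text
[[599.0, 239.0], [557.0, 241.0], [525.0, 242.0], [493.0, 243.0]]
at [ 436. -214.   98.] yaw 101.8 shift [-25. 411. 248.] roll 14.2
52.03542770803349
```

```bash
python3 - <<'E'
from h import *
im,d,C=look('w4');print(get_state()['grip_width']*87);rects(im,d,C,1500,0.10)
E
```

```text
51.12898696973153
px [103. 213.] cloud mean [ 459. -326.   35.] z95 38 rect mm [ 433. -298.] [27. 45.] 0.8
px [254. 208.] cloud mean [ 429. -214.   42.] z95 48 rect mm [ 413. -218.] [33. 39.] 11.8
```

View pics/w4.png

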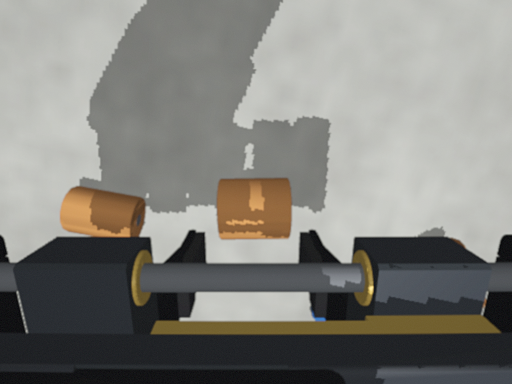

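The roller was not gripped because the lift started before the fingers closed. It sits unmoved at (255,208), so I'll retry with time for closing.

jog_arm([
  [0,0,0],
  [0,0,0],
  [0,0,0],
  [0,0,0],
  [15,0,0],
], claw=[80,80,80,80,80], roll=[0,0,0,0,0])

```text
time: 4.1
position: [0.4422, -0.2164, 0.091]
tool_rot: [-0.168, 1.557, 0.154]
ft_force: [0.0, 0.4, -0.2]
grip_width: 0.893
```

jog_arm([
  [40,0,-2],
  [72,0,-2],
  [73,0,-2],
  [73,0,-2],
  [73,0,-2],
], claw=[80,80,45,45,45], roll=[0,0,0,0,0])

```text
time: 4.6
position: [0.4419, -0.2178, 0.0192]
tool_rot: [-0.168, 1.555, 0.153]
ft_force: [0.2, 0.5, -0.8]
grip_width: 0.736
```

jog_arm([
  [0,0,0],
  [0,0,0],
  [0,0,0],
  [0,0,0],
  [0,0,0],
], claw=[45,45,45,45,45], roll=[0,0,0,0,0])

```text
time: 5.1
position: [0.4434, -0.2182, 0.0207]
tool_rot: [-0.169, 1.552, 0.153]
ft_force: [-0.3, 0.1, 7.4]
grip_width: 0.623
```

```bash
python3 - <<'E'
from h import *
print(pose().round(3)); go(434,-214,8,102)
for _ in range(3): print(get_image('wrist')[0].shape, (get_state()['position']*1000).round(1),get_state()['ft_force'].round(1),get_state()['grip_width'].round(3))
E
```

```text
[[ 0.013 -0.203  0.979  0.443]
 [-0.009  0.979  0.204 -0.218]
 [-1.    -0.011  0.011  0.021]
 [ 0.     0.     0.     1.   ]]
at [ 443. -218.   21.] yaw 101.7 shift [13.  6. -8.] roll -0.3Traceback (most recent call last):
  File "<stdin>", line 3, in <module>
AttributeError: 'float' object has no attribute 'round'
```

jog_arm([
  [0,0,0],
  [0,0,0],
  [6,4,-5],
  [12,5,-8],
  [12,5,-8],
], claw=[70,70,70,70,70], roll=[0,0,0,0,0])

```text
time: 5.65
position: [0.4327, -0.2144, 0.0071]
tool_rot: [-0.167, 1.555, 0.154]
ft_force: [0.1, 0.1, 0.1]
grip_width: 0.801
```

```bash
python3 - <<'E'
from h import *
go(434,-214,8,102)
im,d,C=look('w5');s=get_state();print(s['position'],s['ft_force'],s['grip_width']);rects(im,d,C,1500,0.024)
go(434,-214,8,102)
E
```

```text
at [ 433. -214.    7.] yaw 101.7 shift [-1.  0.  1.] roll -0.3
[ 0.4335083  -0.21467929  0.00766474] [-0.2702032  -0.44966036 -0.48192783] 0.801136887018251
px [239. 305.] cloud mean [ 443. -218.   46.] z95 48 rect mm [ 459. -216.] [17. 63.] 11.9
px [239. 245.] cloud mean [ 419. -224.   35.] z95 42 rect mm [ 424. -224.] [21. 61.] 11.8
at [ 434. -215.    8.] yaw 101.7 shift [-0.  1.  1.] roll -0.3
```

jog_arm([
  [0,0,3],
  [0,0,3],
  [0,0,3],
  [0,0,3],
  [0,0,3],
], claw=[45,45,45,45,45], roll=[0,0,0,0,0], force=30)

```text
time: 6.2
position: [0.4367, -0.2142, 0.0079]
tool_rot: [-0.168, 1.554, 0.153]
ft_force: [-0.0, -0.4, 0.2]
grip_width: 0.616
```

jog_arm([
  [0,0,0],
  [-40,0,0],
  [-80,0,0],
  [-120,0,0],
], claw=[45,45,45,45], roll=[0,0,0,0])

```text
time: 6.6
position: [0.4344, -0.2131, 0.1288]
tool_rot: [-0.167, 1.555, 0.153]
ft_force: [0.9, 0.3, -0.5]
grip_width: 0.622
```

```bash
python3 - <<'E'
from h import *
im,d,C=look('w6');s=get_state();print(s['position'],s['ft_force'],s['grip_width']);rects(im,d,C,1000,0.12)
go(500,20,130,88);print(s['time'])
E
```

```text
[ 0.43849124 -0.21486654  0.13536279] [ 2.51594202 -1.51361994  3.30878869] 0.616956071829747
px [252. 301.] cloud mean [ 443. -212.  166.] z95 169 rect mm [ 474. -206.] [14. 75.] 12.1
px [252. 242.] cloud mean [ 417. -217.  158.] z95 166 rect mm [ 434. -214.] [29. 74.] 11.9
px [119. 203.] cloud mean [ 461. -327.   32.] z95 38 rect mm [ 427. -293.] [25. 41.] 1.0
at [ 438. -215.  135.] yaw 101.7 shift [  4. 218. 108.] roll 13.7
6.65
```

jog_arm([
  [0,40,26],
  [0,80,52],
  [0,120,78],
  [0,160,104],
  [0,195,125],
], claw=[45,45,45,45,45], roll=[3,6,9,12,14])

```text
time: 7.15
position: [0.5218, 0.0042, 0.1347]
tool_rot: [0.025, 1.549, -0.039]
ft_force: [1.1, 0.1, -0.5]
grip_width: 0.615
```

```bash
python3 - <<'E'
from h import *
go(597,239,80,87.6);print(get_state()['grip_width'])
E
```

```text
at [522.   4. 135.] yaw 87.6 shift [ 54. 238.  64.] roll 0.0
0.6151358298784768
```

jog_arm([
  [0,47,12],
  [0,94,25],
  [0,141,38],
  [0,188,50],
  [0,236,62],
], claw=[45,45,45,45,45], roll=[0,0,0,0,0])

```text
time: 7.65
position: [0.5934, 0.2392, 0.1334]
tool_rot: [0.025, 1.55, -0.039]
ft_force: [0.7, -0.7, 0.2]
grip_width: 0.622
```

```bash
python3 - <<'E'
from h import *
im,d,C=look('w7');go(597,239,80,87.6);rects(im,d,C,1000,0.15)
# tray from top cam too: tall wall top
im,d=get_image('top');cv2.imwrite('pics/top7.png',cv2.resize(im[100:270,60:260,::-1],None,fx=4,fy=3.5,interpolation=cv2.INTER_CUBIC)[:600])
E
```

```text
at [593. 251. 133.] yaw 88.2 shift [ 53. -12.   3.] roll 0.6
px [252. 301.] cloud mean [601. 239. 171.] z95 173 rect mm [616. 238.] [64. 12.] 87.9
px [252. 242.] cloud mean [575. 240. 163.] z95 170 rect mm [581. 239.] [62. 24.] 87.8
```

View pics/w7.png

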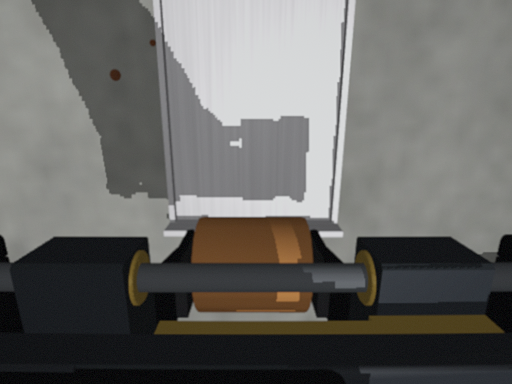

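The wrist view shows the thick roller held square over the tray, with the tall wall's band at rows 218–235 just below it.

```bash
python3 - <<'E'
from h import *
f=np.load('pics/w7.npz');T=f['T'];C=cam('wrist',T);d=f['d'];g=cv2.cvtColor(f['im'],cv2.COLOR_RGB2GRAY)
for u in (180,330):
    v=np.arange(205,245);P=cloud(np.c_[0*v+u,v],d[v,u],C)*1000
    print(u);print(np.c_[v,P,g[v,u]].round(0)[::2].astype(int).tolist())
print(T[:3,3])
go(597,239,80,87.6)
E
```

```text
180
[[205, 606, 167, 5, 203], [207, 608, 167, 5, 204], [209, 610, 167, 5, 204], [211, 612, 166, 5, 203], [213, 615, 166, 4, 205], [215, 616, 166, 5, 179], [217, 619, 166, 5, 119], [219, 620, 166, 6, 105], [221, 621, 167, 10, 89], [223, 621, 168, 16, 89], [225, 621, 169, 20, 88], [227, 621, 170, 26, 90], [229, 622, 171, 29, 94], [231, 622, 172, 34, 185], [233, 624, 172, 34, 205], [235, 625, 172, 35, 197], [237, 642, 162, 0, 152], [239, 644, 162, 0, 146], [241, 647, 161, -1, 128], [243, 579, 204, 154, 86]]
330
[[205, 612, 312, 4, 125], [207, 614, 312, 5, 112], [209, 616, 312, 6, 95], [211, 618, 312, 5, 94], [213, 620, 312, 6, 89], [215, 622, 312, 7, 82], [217, 623, 312, 8, 84], [219, 625, 312, 8, 86], [221, 627, 312, 9, 83], [223, 627, 311, 14, 89], [225, 627, 309, 20, 87], [227, 627, 308, 24, 88], [229, 627, 307, 28, 85], [231, 627, 306, 33, 165], [233, 628, 306, 35, 214], [235, 631, 306, 34, 213], [237, 648, 314, 0, 167], [239, 650, 314, 0, 135], [241, 653, 315, 0, 135], [243, 655, 315, -1, 136]]
[0.59341293 0.23917285 0.13335213]
at [592. 248. 132.] yaw 88.3 shift [52. -8.  4.] roll 0.7
```

jog_arm([
  [0,-9,2],
  [30,-9,2],
  [60,-9,2],
  [90,-9,2],
  [90,-9,2],
], claw=[45,45,45,45,45], roll=[0,0,0,0,0])

```text
time: 8.25
position: [0.592, 0.2343, 0.0377]
tool_rot: [0.018, 1.559, -0.033]
ft_force: [-0.6, -0.2, -1.0]
grip_width: 0.621
```

```bash
python3 - <<'E'
from h import *
for _ in range(2):
    go(597,239,13.5,87.6);get_image('wrist')
print(get_state()['ft_force'])
E
```

```text
at [592. 234.  38.] yaw 88.1 shift [24.  5.  5.] roll 0.5
at [594. 235.  40.] yaw 88.2 shift [27.  4.  3.] roll 0.6
[0.67694795 1.11553809 0.25672852]
```

jog_arm([
  [10,4,4],
  [18,4,4],
  [24,4,4],
  [26,4,4],
  [26,4,4],
], claw=[45,45,45,45,45], roll=[0,0,0,0,0])

```text
time: 8.85
position: [0.5995, 0.24, 0.0159]
tool_rot: [0.02, 1.553, -0.029]
ft_force: [-1.9, -0.0, -1.5]
grip_width: 0.618
```

```bash
python3 - <<'E'
from h import *
go(597,239,13.5,87.6);print(get_state()['ft_force'])
E
```

```text
at [600. 240.  16.] yaw 88.2 shift [ 2. -1. -3.] roll 0.6
[-1.9290477  -0.01041601 -1.51680093]
```

jog_arm([
  [3,0,0],
  [3,0,0],
  [3,0,0],
  [3,0,0],
  [3,0,0],
], claw=[45,45,70,70,70], roll=[0,0,0,0,0])

```text
time: 9.35
position: [0.6003, 0.2399, 0.0132]
tool_rot: [0.02, 1.552, -0.029]
ft_force: [-0.5, 0.2, -0.6]
grip_width: 0.769
```

jog_arm([
  [0,0,0],
  [0,0,0],
  [-40,0,0],
  [-80,0,0],
  [-120,0,0],
], claw=[70,70,70,70,70], roll=[0,0,0,0,0])

```text
time: 9.85
position: [0.5978, 0.2404, 0.1344]
tool_rot: [0.02, 1.552, -0.03]
ft_force: [0.4, 1.0, 1.2]
grip_width: 0.803
```

```bash
python3 - <<'E'
from h import *
im,d,C=look('w8');print(get_state()['grip_width']);rects(im,d,C,1000,0.04)
go(470,-100,150,89);go(464,-330,130,91)
E
```

```text
0.8034820878224023
px [252. 199.] cloud mean [594. 240.  47.] z95 53 rect mm [597. 239.] [55. 47.] 88.2
at [602. 242. 143.] yaw 88.2 shift [ -11. -346. -121.] roll -0.8
at [602. 242. 143.] yaw 88.2 shift [   9. -576. -120.] roll -2.8
```

jog_arm([
  [0,-45,-8],
  [0,-90,-18],
  [0,-140,-28],
  [0,-188,-38],
  [0,-235,-48],
], claw=[80,80,80,80,80], roll=[0,0,-1,-2,-3])

```text
time: 10.4
position: [0.5457, 0.0066, 0.1414]
tool_rot: [-0.017, 1.541, 0.015]
ft_force: [1.1, 0.3, 0.7]
grip_width: 0.922
```

jog_arm([
  [0,-45,-13],
  [0,-90,-26],
  [0,-140,-40],
  [0,-185,-52],
  [0,-230,-65],
], claw=[80,80,80,80,80], roll=[0,0,0,0,0])

```text
time: 10.9
position: [0.4849, -0.2269, 0.1401]
tool_rot: [-0.017, 1.539, 0.015]
ft_force: [0.6, 0.0, -0.6]
grip_width: 0.922
```

```bash
python3 - <<'E'
from h import *
print(pose().round(3));go(464,-329,120,91)
E
```

```text
[[ 0.031 -0.02   0.999  0.485]
 [-0.001  1.     0.02  -0.227]
 [-1.    -0.001  0.031  0.14 ]
 [ 0.     0.     0.     1.   ]]
at [ 485. -227.  140.] yaw 91.2 shift [  19. -102.  -24.] roll 0.2
```

jog_arm([
  [0,-40,-8],
  [0,-75,-16],
  [10,-102,-24],
  [20,-102,-24],
  [20,-102,-24],
], claw=[80,80,80,80,80], roll=[0,0,0,0,0])

```text
time: 11.4
position: [0.4624, -0.329, 0.1179]
tool_rot: [-0.014, 1.542, 0.015]
ft_force: [0.0, 0.4, 0.0]
grip_width: 0.917
```

```bash
python3 - <<'E'
from h import *
im,d,C=look('w9');rects(im,d,C,1000,0.028)
go(464,-329,60,91);go(464,-329,5,91)
E
```

```text
px [251. 201.] cloud mean [ 461. -330.   33.] z95 38 rect mm [ 463. -330.] [37. 55.] 1.0
at [ 463. -328.  119.] yaw 91.2 shift [59. -1. -1.] roll 0.2
at [ 463. -328.  119.] yaw 91.2 shift [114.  -1.  -3.] roll 0.2
```

jog_arm([
  [40,-1,-1],
  [75,-1,-2],
  [95,-1,-2],
  [100,-1,-2],
  [100,-1,-2],
], claw=[80,80,80,80,80], roll=[0,0,0,0,0])

```text
time: 11.95
position: [0.465, -0.3279, 0.0185]
tool_rot: [-0.017, 1.541, 0.019]
ft_force: [0.6, 0.0, 0.5]
grip_width: 0.917
```

```bash
python3 - <<'E'
from h import *
go(464,-329.5,6,91);get_image('wrist');go(464,-329.5,6,91)
E
```

```text
at [ 465. -328.   19.] yaw 91.3 shift [12. -2. -1.] roll 0.3
at [ 466. -329.   20.] yaw 91.3 shift [13. -1. -2.] roll 0.3
```

jog_arm([
  [8,-1,-1],
  [13,-1,-1],
  [13,-1,-1],
  [13,-1,-1],
  [13,-1,-1],
], claw=[80,80,45,45,45], roll=[0,0,0,0,0])

```text
time: 12.5
position: [0.4651, -0.3299, 0.0067]
tool_rot: [-0.017, 1.539, 0.017]
ft_force: [-0.8, 0.3, 0.3]
grip_width: 0.732
```

jog_arm([
  [0,0,0],
  [0,0,0],
  [0,0,0],
  [0,0,0],
  [0,0,0],
], claw=[45,45,45,45,45], roll=[0,0,0,0,0])

```text
time: 13.0
position: [0.4653, -0.33, 0.007]
tool_rot: [-0.018, 1.539, 0.017]
ft_force: [-0.3, -0.0, 2.1]
grip_width: 0.617
```

jog_arm([
  [-40,0,0],
  [-80,0,0],
  [-130,0,0],
  [-130,40,13],
  [-130,80,26],
], claw=[45,45,45,45,45], roll=[0,0,0,0,0])

```text
time: 13.5
position: [0.4861, -0.2504, 0.1397]
tool_rot: [-0.015, 1.535, 0.013]
ft_force: [0.2, 1.2, -1.2]
grip_width: 0.615
```

```bash
python3 - <<'E'
from h import *
im,d,C=look('w10');rects(im,d,C,1000,0.14);print(get_state()['grip_width'],get_state()['time']);go(525,-25,138,88)
E
```

```text
px [252. 245.] cloud mean [ 472. -251.  162.] z95 168 rect mm [ 483. -251.] [23. 66.] 1.0
px [485. 168.] cloud mean [460. -46.  27.] z95 41 rect mm [ 440. -131.] [44. 26.] 31.2
0.6188111460583627 13.55
at [ 489. -240.  138.] yaw 91.7 shift [  3. 214.  42.] roll 3.7
```

jog_arm([
  [0,45,8],
  [0,90,16],
  [0,140,25],
  [0,187,34],
  [0,235,42],
], claw=[45,45,45,45,45], roll=[0,1,2,3,4])

```text
time: 14.05
position: [0.5239, -0.0017, 0.1407]
tool_rot: [0.038, 1.536, -0.026]
ft_force: [0.9, 0.1, -0.3]
grip_width: 0.62
```

```bash
python3 - <<'E'
from h import *
go(552,240,138,87.6)
E
```

```text
at [524.  -2. 141.] yaw 87.7 shift [  5. 243.  18.] roll 0.1
```

jog_arm([
  [0,48,2],
  [0,97,5],
  [0,145,10],
  [0,194,15],
  [0,242,18],
], claw=[45,45,45,45,45], roll=[0,0,0,0,0])

```text
time: 14.55
position: [0.5517, 0.2412, 0.1429]
tool_rot: [0.038, 1.536, -0.026]
ft_force: [1.3, -0.5, -1.5]
grip_width: 0.616
```

jog_arm([
  [0,0,0],
  [25,0,0],
  [50,0,0],
  [60,0,0],
  [60,0,0],
], claw=[45,45,45,45,45], roll=[0,0,0,0,0])

```text
time: 15.05
position: [0.5524, 0.2406, 0.081]
tool_rot: [0.036, 1.54, -0.028]
ft_force: [0.3, -0.2, -0.2]
grip_width: 0.621
```

```bash
python3 - <<'E'
from h import *
im,d,C=look('w11');rects(im,d,C,1000,0.09);go(552,241,13,87.6)
im,d=get_image('side');cv2.imwrite('pics/side11.png',cv2.resize(im[90:240,100:300,::-1],None,fx=4,fy=4))
go(552,241,13,87.6)
E
```

```text
px [252. 297.] cloud mean [589. 239.  75.] z95 109 rect mm [579. 239.] [60.  9.] 87.4
px [252. 245.] cloud mean [539. 240. 104.] z95 110 rect mm [546. 240.] [61. 21.] 87.4
at [553. 241.  83.] yaw 87.6 shift [69. -1. -4.] roll 0.0
at [554. 241.  84.] yaw 87.6 shift [70. -1. -5.] roll 0.0
```

View pics/side11.png

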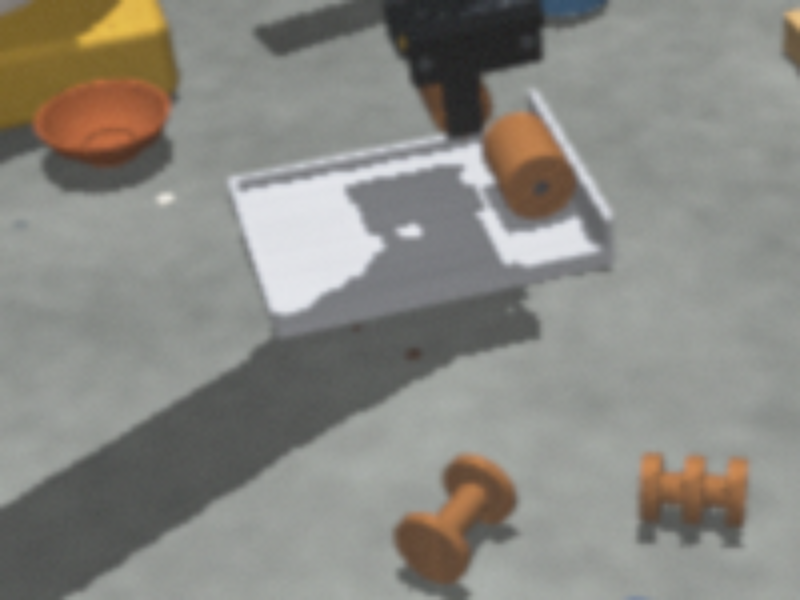

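The side view shows the thick roller against the tall wall, and the mid roller held above the tray. The reel and spindle are untouched.

jog_arm([
  [30,0,-2],
  [55,0,-3],
  [64,0,-3],
  [69,0,-3],
  [69,0,-3],
], claw=[45,45,45,45,45], roll=[0,0,0,0,0])

```text
time: 15.65
position: [0.5543, 0.2422, 0.0153]
tool_rot: [0.039, 1.535, -0.026]
ft_force: [-0.5, -1.2, -0.3]
grip_width: 0.619
```

```bash
python3 - <<'E'
from h import *
go(553,241,12,87.6);print(get_state()['ft_force']);get_image('wrist');go(553,241,12,87.6)
E
```

```text
at [554. 242.  15.] yaw 87.6 shift [ 3. -1. -1.] roll 0.0
[-0.50106837 -1.16951263 -0.33160823]
at [555. 242.  16.] yaw 87.6 shift [ 4. -1. -2.] roll 0.0
```

jog_arm([
  [3,-1,-1],
  [4,-1,-1],
  [4,-1,-1],
  [4,-1,-1],
  [4,-1,-1],
], claw=[45,45,70,70,70], roll=[0,0,0,0,0])

```text
time: 16.2
position: [0.5538, 0.2416, 0.012]
tool_rot: [0.039, 1.534, -0.025]
ft_force: [0.9, -0.4, -0.5]
grip_width: 0.774
```

jog_arm([
  [0,0,0],
  [0,0,0],
  [-40,0,0],
  [-80,0,0],
  [-120,0,0],
], claw=[70,70,70,70,70], roll=[0,0,0,0,0])

```text
time: 16.7
position: [0.5491, 0.2403, 0.133]
tool_rot: [0.039, 1.535, -0.026]
ft_force: [1.0, 1.8, -0.5]
grip_width: 0.799
```

```bash
python3 - <<'E'
from h import *
im,d,C=look('w12');rects(im,d,C,600,0.035);print(get_state()['grip_width'],get_state()['time'])
go(575,0,140,24);go(607,-353,120,-38)
# centre line height profile along row
u=252;v=np.arange(150,300);k=d[v,u]>0;P=cloud(np.c_[0*v+u,v][k],d[v,u][k],C)*1000
print(P[::4].round(0).astype(int)[:,[0,2]].tolist())
E
```

```text
px [253. 243.] cloud mean [586. 240.  47.] z95 53 rect mm [593. 240.] [57. 41.] 87.3
px [252. 199.] cloud mean [550. 241.  38.] z95 43 rect mm [552. 241.] [54. 37.] 87.4
0.8082005974776046 16.75
at [553. 242. 141.] yaw 87.6 shift [  -1. -241.   32.] roll 63.6
at [553. 242. 141.] yaw 87.6 shift [  15. -593.   78.] roll 125.6
[[514, 4], [518, 4], [521, 5], [525, 3], [528, 5], [532, 4], [536, 6], [540, 5], [537, 30], [540, 34], [543, 37], [545, 40], [549, 40], [551, 42], [555, 43], [559, 41], [563, 40], [567, 39], [576, 25], [577, 34], [579, 38], [581, 42], [583, 46], [586, 47], [589, 49], [592, 51], [595, 52], [599, 52], [602, 53], [513, 216], [513, 217], [514, 218], [515, 218], [516, 219], [516, 220], [518, 219], [671, -1], [676, -1]]
```

jog_arm([
  [0,-45,6],
  [0,-90,12],
  [0,-140,18],
  [0,-190,24],
  [0,-240,32],
], claw=[80,80,80,80,80], roll=[8,16,25,33,42])

```text
time: 17.25
position: [0.5746, 0.0005, 0.1388]
tool_rot: [0.626, 1.446, -0.577]
ft_force: [1.3, -0.4, -0.6]
grip_width: 0.918
```

jog_arm([
  [0,-29,36],
  [0,-58,72],
  [0,-88,107],
  [0,-117,143],
  [0,-147,179],
], claw=[80,80,80,80,80], roll=[8,16,25,33,42])

```text
time: 17.75
position: [0.6003, -0.2312, 0.1368]
tool_rot: [1.192, 1.214, -1.12]
ft_force: [0.6, 0.2, -0.5]
grip_width: 0.918
```

```bash
python3 - <<'E'
from h import *
print(pose().round(3),get_state()['joint_positions'].round(2));go(607,-353,120,-38.4)
E
```

```text
[[ 0.048  0.997  0.066  0.6  ]
 [ 0.014  0.066 -0.998 -0.231]
 [-0.999  0.048 -0.011  0.137]
 [ 0.     0.     0.     1.   ]] [-0.24  0.4   0.73  1.64 -0.32  1.18  0.64]
at [ 600. -231.  137.] yaw 3.8 shift [ 15.  -2. 122.] roll 42.2
```

jog_arm([
  [0,0,30],
  [0,-1,60],
  [0,-2,95],
  [8,-2,122],
  [15,-2,122],
], claw=[80,80,80,80,80], roll=[8,16,25,33,42])

```text
time: 18.25
position: [0.6051, -0.3587, 0.1202]
tool_rot: [1.724, 0.8, -1.637]
ft_force: [0.4, 0.2, 1.2]
grip_width: 0.922
```

```bash
python3 - <<'E'
from h import *
im,d,C=look('w13');rects(im,d,C,600,0.022)
print(pose().round(3));go(607,-353,60,-38.4)
E
```

```text
px [247. 194.] cloud mean [ 610. -352.   25.] z95 28 rect mm [ 610. -352.] [26. 53.] 50.9
px [115.  29.] cloud mean [ 611. -188.   21.] z95 29 rect mm [ 612. -188.] [45. 52.] 57.0
[[ 0.045  0.78  -0.624  0.605]
 [ 0.013 -0.625 -0.78  -0.355]
 [-0.999  0.027 -0.038  0.118]
 [ 0.     0.     0.     1.   ]]
at [ 605. -355.  118.] yaw -38.7 shift [58. -2. -1.] roll -0.3
```

jog_arm([
  [40,0,0],
  [75,0,0],
  [95,0,0],
  [98,1,0],
  [98,1,0],
], claw=[80,80,80,80,80], roll=[0,0,0,0,0])

```text
time: 18.8
position: [0.611, -0.3548, 0.0209]
tool_rot: [1.726, 0.802, -1.64]
ft_force: [0.0, -0.5, 0.7]
grip_width: 0.919
```

```bash
python3 - <<'E'
from h import *
im,d,C=look('w14');rects(im,d,C,300,0.018)
go(609,-352,4,-38.8);print(get_state()['ft_force'])
E
```

```text
px [246. 242.] cloud mean [ 611. -349.   24.] z95 28 rect mm [ 610. -351.] [25. 57.] 50.5
px [ 54. 208.] cloud mean [ 532. -267.    4.] z95 10 rect mm [ 540. -270.] [23. 15.] 74.3
px [48. 19.] cloud mean [ 607. -202.   17.] z95 28 rect mm [ 607. -204.] [19. 49.] 51.0
at [ 611. -355.   22.] yaw -38.7 shift [18. -5. -0.] roll 0.1
[-0.2039803  -0.41650729  0.73063738]
```

jog_arm([
  [10,-3,-2],
  [17,-3,-2],
  [17,-3,-2],
  [17,-3,-2],
  [17,-3,-2],
], claw=[80,80,45,45,45], roll=[0,0,0,0,0])

```text
time: 19.35
position: [0.6114, -0.352, 0.0055]
tool_rot: [1.727, 0.8, -1.638]
ft_force: [0.4, 0.9, -0.5]
grip_width: 0.729
```

jog_arm([
  [0,0,0],
  [0,0,0],
  [0,0,0],
  [0,0,0],
  [0,0,0],
], claw=[45,45,45,45,45], roll=[0,0,0,0,0])

```text
time: 19.85
position: [0.6115, -0.3523, 0.0057]
tool_rot: [1.727, 0.799, -1.638]
ft_force: [-0.1, 0.1, 1.5]
grip_width: 0.617
```

jog_arm([
  [-40,0,0],
  [-80,0,0],
  [-130,0,0],
  [-135,0,0],
  [-135,0,0],
], claw=[45,45,45,45,45], roll=[0,0,0,0,0])

```text
time: 20.35
position: [0.6058, -0.3546, 0.1427]
tool_rot: [1.729, 0.796, -1.635]
ft_force: [-0.2, 0.3, -0.7]
grip_width: 0.623
```

```bash
python3 - <<'E'
from h import *
im,d,C=look('w15');rects(im,d,C,300,0.14);print(get_state()['grip_width'],get_state()['time']);go(560,-120,140,-72);print(get_state()['joint_positions'].round(2))
E
```

```text
px [252. 248.] cloud mean [ 609. -349.  159.] z95 164 rect mm [ 605. -356.] [18. 63.] 50.3
px [126.  40.] cloud mean [ 612. -186.   21.] z95 29 rect mm [ 625. -233.] [29. 30.] 57.6
0.6244142292336279 20.4
at [ 605. -353.  140.] yaw -38.7 shift [   1. -181. -154.] roll 33.3
[-0.1   0.57  0.87  1.48 -0.49  1.27  0.15]
```

jog_arm([
  [0,-32,-31],
  [0,-65,-62],
  [0,-98,-93],
  [0,-130,-124],
  [0,-163,-155],
], claw=[45,45,45,45,45], roll=[8,16,25,33,42])

```text
time: 20.9
position: [0.5731, -0.1295, 0.1393]
tool_rot: [2.184, 0.191, -2.087]
ft_force: [1.3, 0.6, 0.1]
grip_width: 0.616
```

jog_arm([
  [0,-48,0],
  [0,-96,0],
  [0,-145,0],
  [0,-194,0],
  [0,-242,0],
], claw=[45,45,45,45,45], roll=[2,5,8,10,12])

```text
time: 21.4
position: [0.53, 0.1114, 0.1386]
tool_rot: [-2.241, 0.03, 2.149]
ft_force: [0.5, 0.5, 0.8]
grip_width: 0.621
```

```bash
python3 - <<'E'
from h import *
print(get_state()['grip_width'],get_state()['joint_positions'].round(2));go(519,242,90,-92.4);print(pose().round(3))
E
```

```text
0.6211974727075443 [-1.31  0.22  1.18  1.9  -0.23  1.13 -1.66]
at [530. 111. 139.] yaw -92.2 shift [  50. -129.   18.] roll 0.2
[[ 0.042 -0.039 -0.998  0.53 ]
 [ 0.011 -0.999  0.04   0.111]
 [-0.999 -0.013 -0.041  0.139]
 [ 0.     0.     0.     1.   ]]
```

Joint 3 is near its limit at 1.18 (limit 1.24). I'll roll back half a turn, which gives the same grasp, to unwind it.

jog_arm([
  [0,0,0],
  [0,0,0],
  [0,0,0],
  [0,0,0],
  [0,0,0],
], claw=[45,45,45,45,45], roll=[-8,-16,-25,-33,-42])

```text
time: 21.9
position: [0.5284, 0.1115, 0.1366]
tool_rot: [1.856, 0.653, -1.78]
ft_force: [0.0, 0.6, -0.1]
grip_width: 0.619
```

jog_arm([
  [0,0,0],
  [0,0,0],
  [0,0,0],
  [0,0,0],
  [0,0,0],
], claw=[45,45,45,45,45], roll=[-8,-16,-25,-33,-42])

```text
time: 22.4
position: [0.5268, 0.1117, 0.1346]
tool_rot: [1.338, 1.119, -1.283]
ft_force: [0.4, 0.0, 0.4]
grip_width: 0.618
```

```bash
python3 - <<'E'
from h import *
print(get_state()['grip_width'],get_state()['joint_positions'].round(2));go(519,242,90,87.6);print(pose().round(3))
E
```

```text
0.6177874940703371 [-1.11  0.16  0.93  1.9  -0.15  1.11 -0.27]
at [527. 112. 135.] yaw -8.3 shift [  45.  -28. -127.] roll -95.9
[[ 0.035  0.989 -0.143  0.527]
 [ 0.008 -0.144 -0.99   0.112]
 [-0.999  0.034 -0.013  0.135]
 [ 0.     0.     0.     1.   ]]
```

jog_arm([
  [0,-5,-25],
  [0,-11,-50],
  [0,-17,-76],
  [0,-23,-102],
  [0,-28,-127],
], claw=[45,45,45,45,45], roll=[-8,-16,-25,-33,-42])

```text
time: 22.9
position: [0.5154, 0.2424, 0.1329]
tool_rot: [0.779, 1.406, -0.746]
ft_force: [0.7, 1.0, -0.1]
grip_width: 0.619
```

jog_arm([
  [0,0,0],
  [0,0,0],
  [0,0,0],
  [0,0,0],
  [0,0,0],
], claw=[45,45,45,45,45], roll=[-8,-16,-25,-33,-42])

```text
time: 23.4
position: [0.5138, 0.2422, 0.1306]
tool_rot: [0.2, 1.534, -0.189]
ft_force: [-0.2, -0.8, 0.7]
grip_width: 0.619
```

```bash
python3 - <<'E'
from h import *
print(get_state()['grip_width'],get_state()['joint_positions'].round(2));go(519,242,90,87.6);print(pose().round(3))
E
```

```text
0.6191291173001094 [-1.07  0.22  0.66  1.82 -0.14  1.12  0.95]
at [514. 242. 131.] yaw 75.7 shift [41.  1.  4.] roll -11.9
[[ 0.029  0.246  0.969  0.514]
 [ 0.003  0.969 -0.246  0.242]
 [-1.     0.01   0.027  0.131]
 [ 0.     0.     0.     1.   ]]
```

jog_arm([
  [20,0,4],
  [45,0,4],
  [75,0,4],
  [95,0,4],
  [95,0,4],
], claw=[45,45,45,45,45], roll=[-6,-12,-12,-12,-12])

```text
time: 23.9
position: [0.5164, 0.2398, 0.0308]
tool_rot: [0.029, 1.55, -0.032]
ft_force: [-0.7, -0.9, -0.6]
grip_width: 0.623
```

```bash
python3 - <<'E'
from h import *
im,d,C=look('w16');go(519,242,12,87.6);get_image('wrist');go(519,242,12,87.6);print(get_state()['ft_force'])
E
```

```text
at [518. 240.  33.] yaw 87.8 shift [21.  2.  0.] roll 0.2
at [519. 241.  35.] yaw 87.8 shift [23.  1. -1.] roll 0.2
[-0.41749167 -0.40439697  0.45293678]
```

View pics/w16.png

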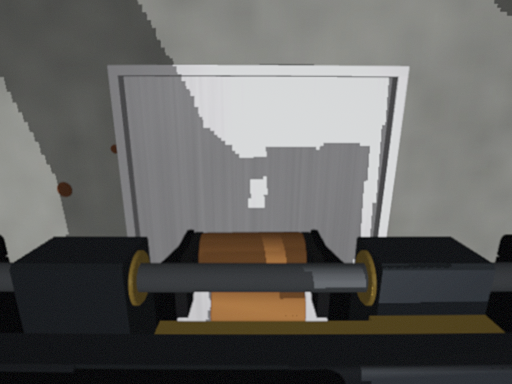

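The thin roller is held square over the tray, with the mid roller just below it in the picture. Next I lower and release it.

jog_arm([
  [12,1,0],
  [20,1,0],
  [23,1,0],
  [23,1,0],
  [23,1,0],
], claw=[45,45,45,45,45], roll=[0,0,0,0,0])

```text
time: 24.5
position: [0.5203, 0.2421, 0.0117]
tool_rot: [0.032, 1.544, -0.029]
ft_force: [-0.3, -0.6, -0.4]
grip_width: 0.622
```

```bash
python3 - <<'E'
from h import *
get_image('wrist');go(519,242,11,87.6);print(get_state()['ft_force'])
E
```

```text
at [520. 242.  12.] yaw 87.8 shift [ 1. -0. -1.] roll 0.2
[ 0.47431608 -0.14254959  0.0394985 ]
```

jog_arm([
  [2,0,0],
  [2,0,0],
  [2,0,0],
  [2,0,0],
  [2,0,0],
], claw=[45,45,70,70,70], roll=[0,0,0,0,0])

```text
time: 25.05
position: [0.52, 0.242, 0.0095]
tool_rot: [0.032, 1.544, -0.029]
ft_force: [0.7, 0.2, -0.2]
grip_width: 0.774
```

jog_arm([
  [0,0,0],
  [0,0,0],
  [-40,0,0],
  [-80,0,0],
  [-130,0,0],
], claw=[70,70,70,70,70], roll=[0,0,0,0,0])

```text
time: 25.55
position: [0.5153, 0.2411, 0.1394]
tool_rot: [0.03, 1.547, -0.031]
ft_force: [0.2, 1.7, 0.2]
grip_width: 0.801
```

```bash
python3 - <<'E'
from h import *
im,d,C=look('w17');rects(im,d,C,600,0.025);print(get_state()['grip_width'],get_state()['time'])
u=252;v=np.arange(150,260);k=d[v,u]>0;P=cloud(np.c_[0*v+u,v][k],d[v,u][k],C)*1000
print(P[::4].round(0).astype(int)[:,[0,2]].tolist())
go(610,-10,150,70);print(get_state()['joint_positions'].round(2))
# chock in top view, enlarged
f=np.load('pics/w13.npz')['im'];g=np.load('pics/side0.npz')['im']
a=cv2.resize(f[0:90,60:180],(480,360),interpolation=cv2.INTER_CUBIC);b=cv2.resize(g[225:275,285:335],(360,360),interpolation=cv2.INTER_CUBIC)
cv2.imwrite('pics/chock.png',np.hstack([cv2.resize(a,(430,322)),cv2.resize(b,(322,322))])[...,::-1])
E
```

```text
px [254. 224.] cloud mean [542. 241.  35.] z95 43 rect mm [547. 241.] [56. 79.] 87.7
px [460.  19.] cloud mean [380. 415.  16.] z95 30 rect mm [385. 409.] [84. 37.] 88.4
0.8042911541052588 25.6
[[479, 5], [483, 4], [487, 5], [491, 5], [495, 4], [498, 6], [502, 5], [506, 6], [510, 5], [510, 22], [512, 28], [515, 30], [518, 31], [522, 32], [525, 33], [530, 31], [538, 20], [538, 29], [541, 33], [544, 35], [546, 39], [550, 41], [553, 43], [557, 43], [561, 42], [567, 38], [577, 28], [577, 35]]
at [521. 243. 149.] yaw 87.7 shift [   0. -250.  100.] roll 17.7
[-1.06  0.2   0.64  1.79 -0.12  1.15  1.15]
```

View pics/chock.png

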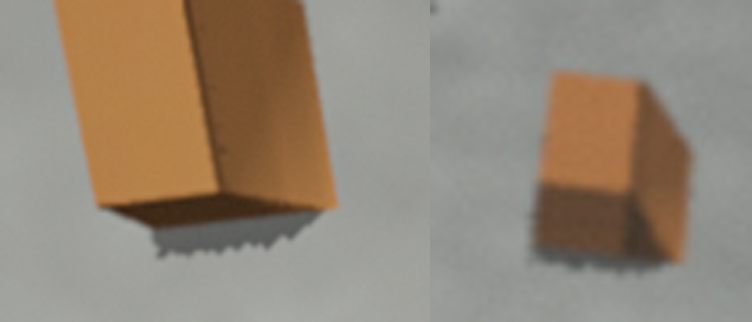

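The chock crops show a flat top with the slope (darker face) facing about −32° in world axes. The sides to grip lie along 58°.

jog_arm([
  [0,-45,6],
  [0,-90,14],
  [0,-140,23],
  [0,-188,32],
  [0,-236,42],
], claw=[75,75,75,75,75], roll=[3,6,9,12,15])

```text
time: 26.1
position: [0.553, 0.004, 0.1485]
tool_rot: [0.249, 1.523, -0.226]
ft_force: [1.3, 0.4, 0.1]
grip_width: 0.861
```

jog_arm([
  [0,-38,23],
  [0,-76,46],
  [0,-114,70],
  [5,-163,100],
  [10,-163,100],
], claw=[75,75,75,75,75], roll=[3,6,9,12,15])

```text
time: 26.6
position: [0.5993, -0.1901, 0.1389]
tool_rot: [0.46, 1.488, -0.439]
ft_force: [-0.9, -0.8, 0.9]
grip_width: 0.867
```

```bash
python3 - <<'E'
from h import *
im,d,C=look('w18');rects(im,d,C,600,0.0);go(603,-180,80,58)
v,u=np.nonzero(brown(im)*(d>0));P=cloud(np.c_[u,v],d[v,u],C);k=(abs(P[:,0]-.608)<.05)&(abs(P[:,1]+.185)<.05)&(P[:,2]>.005)
P=P[k]*1000;t=P[(P[:,2]>25)];r=cv2.minAreaRect(t[:,:2].astype(np.float32));print('top face',r,np.median(t,0).round(0))
print(get_state()['joint_positions'].round(2),pose().round(3))
E
```

```text
px [262. 192.] cloud mean [ 606. -181.   24.] z95 29 rect mm [ 613. -184.] [48. 43.] 58.2
px [363.  94.] cloud mean [579. -66.  29.] z95 36 rect mm [586. -57.] [39. 60.] 62.8
at [ 599. -188.  137.] yaw 56.9 shift [58.  7. -2.] roll -1.1
top face ((598.2166137695312, -172.0872802734375), (50.811336517333984, 52.938636779785156), 57.43629837036133) [ 605. -180.   28.]
[-0.45  0.41  0.91  1.68 -0.37  1.19  1.54] [[ 0.035  0.546  0.837  0.599]
 [ 0.005  0.838 -0.546 -0.188]
 [-0.999  0.023  0.027  0.137]
 [ 0.     0.     0.     1.   ]]
```

View pics/w18.png

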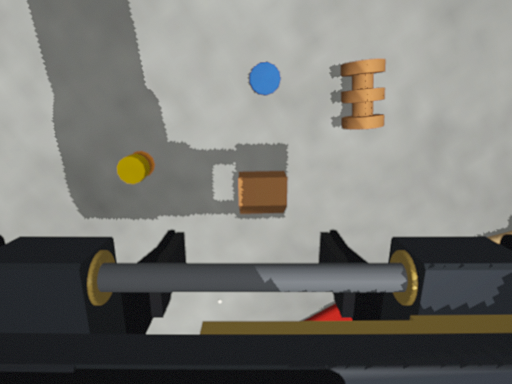

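Wrist view: the chock fills columns 238–287 and rows 171–213, aligned with the tool. The spindle, at (363,94), is clear.

jog_arm([
  [20,6,2],
  [60,10,3],
  [95,10,3],
  [105,10,3],
  [105,10,3],
], claw=[75,75,75,75,75], roll=[-1,-1,-1,-1,-1])

```text
time: 27.15
position: [0.6093, -0.1786, 0.0313]
tool_rot: [0.447, 1.497, -0.425]
ft_force: [-0.1, -0.5, 0.2]
grip_width: 0.857
```

```bash
python3 - <<'E'
from h import *
im,d,C=look('w19');rects(im,d,C,600,0.0);go(608,-181,7,58)
E
```

```text
px [247. 234.] cloud mean [ 602. -178.   25.] z95 29 rect mm [ 612. -184.] [51. 42.] 57.3
px [412.  87.] cloud mean [578. -67.  29.] z95 36 rect mm [586. -54.] [43. 65.] 62.5
at [ 611. -180.   33.] yaw 58.0 shift [26. -3. -2.] roll -0.0
```

jog_arm([
  [15,-2,-2],
  [25,-2,-2],
  [25,-2,-2],
  [25,-2,-2],
  [25,-2,-2],
], claw=[75,75,75,38,38], roll=[0,0,0,0,0])

```text
time: 27.7
position: [0.6091, -0.1803, 0.0086]
tool_rot: [0.447, 1.493, -0.425]
ft_force: [-0.3, 0.2, 0.5]
grip_width: 0.754
```

jog_arm([
  [0,0,0],
  [0,0,0],
  [0,0,0],
  [0,0,0],
  [0,0,0],
], claw=[38,38,38,38,38], roll=[0,0,0,0,0])

```text
time: 28.2
position: [0.6092, -0.1805, 0.0089]
tool_rot: [0.447, 1.492, -0.425]
ft_force: [-1.1, 0.2, 1.8]
grip_width: 0.504
```

jog_arm([
  [0,0,0],
  [-40,0,0],
  [-80,0,0],
  [-120,0,0],
  [-120,0,0],
], claw=[38,38,38,38,38], roll=[0,0,0,0,0])

```text
time: 28.7
position: [0.6081, -0.1829, 0.1347]
tool_rot: [0.448, 1.482, -0.424]
ft_force: [0.4, -0.8, -1.1]
grip_width: 0.501
```

```bash
python3 - <<'E'
from h import *
im,d,C=look('w20');rects(im,d,C,600,0.13);print(get_state()['grip_width']*87,get_state()['time'],pose().round(3),get_state()['joint_positions'].round(2));go(545,30,130,87.6);go(470,244,130,87.6)
E
```

```text
px [252. 239.] cloud mean [ 597. -177.  148.] z95 154 rect mm [ 605. -181.] [53. 31.] 57.3
px [354.  90.] cloud mean [579. -66.  29.] z95 36 rect mm [564. -96.] [22. 34.] 62.3
43.50299997538564 28.75 [[ 0.042  0.53   0.847  0.607]
 [ 0.004  0.848 -0.531 -0.182]
 [-0.999  0.026  0.033  0.132]
 [ 0.     0.     0.     1.   ]] [-0.45  0.43  0.9   1.67 -0.38  1.18  1.55]
at [ 607. -182.  132.] yaw 58.0 shift [   0.  147. -165.] roll -29.6
at [ 607. -182.  132.] yaw 58.0 shift [  -2.  288. -342.] roll -29.6
```

jog_arm([
  [0,29,-33],
  [0,58,-66],
  [0,88,-99],
  [0,118,-132],
  [0,147,-165],
], claw=[38,38,38,38,38], roll=[-6,-12,-18,-24,-30])

```text
time: 29.25
position: [0.5431, 0.0324, 0.1286]
tool_rot: [0.028, 1.531, -0.021]
ft_force: [0.5, -0.4, -0.1]
grip_width: 0.506
```

jog_arm([
  [0,42,-16],
  [0,84,-32],
  [0,126,-48],
  [0,168,-64],
  [0,211,-81],
], claw=[38,38,38,38,38], roll=[0,0,0,0,0])

```text
time: 29.75
position: [0.4669, 0.247, 0.1252]
tool_rot: [0.027, 1.532, -0.021]
ft_force: [1.2, -0.0, -0.8]
grip_width: 0.505
```

```bash
python3 - <<'E'
from h import *
get_image('wrist');print(get_state()['grip_width']*87,pose().round(3),get_state()['joint_positions'].round(2));go(474,244,40,87.6);go(474,244,15,87.6)
E
```

```text
43.60527320020009 [[ 0.036  0.02   0.999  0.463]
 [ 0.008  1.    -0.02   0.257]
 [-0.999  0.008  0.036  0.125]
 [ 0.     0.     0.     1.   ]] [-1.14  0.12  0.62  1.92 -0.06  1.09  1.05]
at [463. 257. 125.] yaw 88.8 shift [ 85. -13.   8.] roll 1.2
at [463. 257. 125.] yaw 88.8 shift [110. -13.   8.] roll 1.2
```

jog_arm([
  [0,-13,6],
  [30,-13,6],
  [60,-13,6],
  [75,-13,6],
  [75,-13,6],
], claw=[38,38,38,38,38], roll=[1,1,1,1,1])

```text
time: 30.3
position: [0.4695, 0.2417, 0.0473]
tool_rot: [0.034, 1.539, -0.028]
ft_force: [0.2, -0.4, -0.0]
grip_width: 0.503
```

```bash
python3 - <<'E'
from h import *
T=pose();go(474,244,14,87.6);im,d=get_image('side');cv2.imwrite('pics/side21.png',cv2.resize(im[90:190,130:280,::-1],None,fx=5,fy=5,interpolation=cv2.INTER_CUBIC))
go(474,244,14,87.6)
E
```

```text
at [470. 242.  47.] yaw 87.7 shift [33.  2.  3.] roll 0.1
at [471. 243.  49.] yaw 87.8 shift [35.  1.  2.] roll 0.2
```

View pics/side21.png

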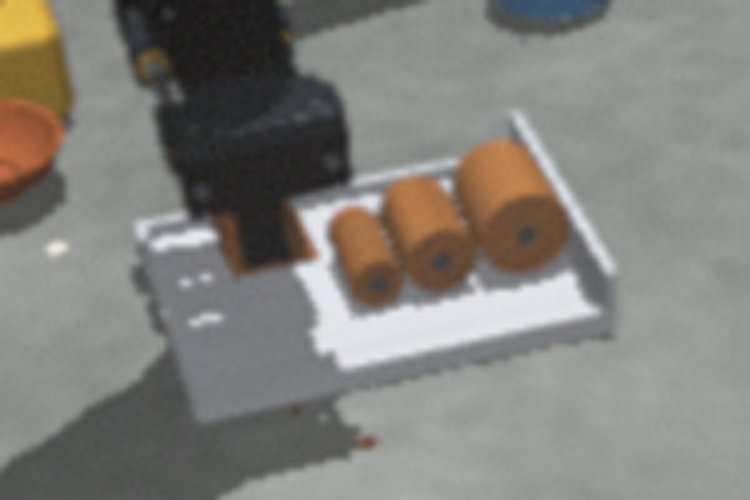

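The side view shows the three rollers in order, and the chock held with its toe pointing at the thin roller. Next I lower it short and slide it in.

jog_arm([
  [15,1,2],
  [26,1,2],
  [32,1,2],
  [34,1,2],
  [34,1,2],
], claw=[38,38,38,38,38], roll=[0,0,0,0,0])

```text
time: 30.85
position: [0.4741, 0.2437, 0.0153]
tool_rot: [0.036, 1.537, -0.026]
ft_force: [-0.8, -0.0, 0.0]
grip_width: 0.504
```

```bash
python3 - <<'E'
from h import *
go(474,244,14,87.6);print(get_state()['ft_force'])
im,d,C=look('w22');u=np.arange(212,292,10)
for uu in (225,252,280):
    v=np.arange(200,262,5);P=cloud(np.c_[0*v+uu,v],d[v,uu],C)*1000;print(P[:,[0,2]].round(0).astype(int).tolist())
E
```

```text
at [474. 244.  15.] yaw 87.8 shift [ 1.  0. -0.] roll 0.2
[-0.76351775 -0.0158246   0.03243653]
[[448, 5], [451, 4], [454, 5], [456, 8], [456, 16], [456, 24], [456, 30], [457, 34], [459, 35], [462, 35], [395, 174], [467, 35], [470, 35]]
[[448, 6], [452, 5], [455, 5], [457, 7], [456, 17], [457, 23], [456, 30], [457, 34], [460, 34], [463, 34], [466, 33], [468, 34], [471, 34]]
[[449, 5], [452, 5], [455, 5], [457, 9], [458, 15], [457, 23], [457, 30], [458, 34], [461, 34], [463, 34], [466, 34], [469, 33], [471, 34]]
```

jog_arm([
  [1,0,0],
  [1,0,3],
  [1,0,6],
  [1,0,9],
  [1,0,11],
], claw=[38,38,38,38,38], roll=[0,0,0,0,0])

```text
time: 31.4
position: [0.4858, 0.2433, 0.015]
tool_rot: [0.036, 1.536, -0.026]
ft_force: [0.3, 0.6, -1.1]
grip_width: 0.499
```

jog_arm([
  [0,0,2],
  [0,0,3],
  [0,0,3],
], claw=[38,38,38], roll=[0,0,0])

```text
time: 31.7
position: [0.4889, 0.2431, 0.0151]
tool_rot: [0.036, 1.536, -0.026]
ft_force: [0.0, 0.2, 0.1]
grip_width: 0.502
```

```bash
python3 - <<'E'
from h import *
print(get_state()['ft_force']);go(487,244,14,87.6)
im,d,C=look('w23')
for uu in (230,252,275):
    v=np.arange(210,262,5);P=cloud(np.c_[0*v+uu,v],d[v,uu],C)*1000;print(P[:,[0,2]].round(0).astype(int).tolist())
E
```

```text
[0.01706726 0.22548494 0.13061429]
at [489. 243.  15.] yaw 87.7 shift [ 1.  1. -2.] roll 0.1
[[469, 5], [471, 8], [471, 16], [471, 23], [471, 30], [472, 34], [474, 35], [477, 34], [480, 34], [483, 34], [485, 34]]
[[470, 4], [472, 8], [472, 15], [471, 23], [471, 30], [472, 34], [475, 34], [477, 34], [481, 33], [483, 35], [486, 34]]
[[470, 5], [472, 7], [472, 16], [472, 23], [472, 30], [473, 33], [409, 174], [478, 34], [481, 33], [484, 34], [487, 33]]
```

jog_arm([
  [1,0,1],
  [1,0,2],
  [1,0,2],
  [1,0,2],
], claw=[38,38,38,38], roll=[0,0,0,0])

```text
time: 32.15
position: [0.4901, 0.2432, 0.0141]
tool_rot: [0.036, 1.537, -0.026]
ft_force: [-3.4, 0.4, 3.1]
grip_width: 0.507
```

jog_arm([
  [0,0,0],
  [0,0,0],
  [0,0,0],
  [0,0,0],
  [0,0,0],
], claw=[60,60,60,60,60], roll=[0,0,0,0,0])

```text
time: 32.65
position: [0.4903, 0.2432, 0.0141]
tool_rot: [0.036, 1.537, -0.026]
ft_force: [-0.3, 0.1, 0.4]
grip_width: 0.685
```

jog_arm([
  [-20,0,0],
  [-60,0,0],
  [-100,0,0],
  [-140,0,0],
  [-150,0,0],
], claw=[60,60,60,60,60], roll=[0,0,0,0,0])

```text
time: 33.15
position: [0.4877, 0.2435, 0.1688]
tool_rot: [0.04, 1.531, -0.022]
ft_force: [-0.2, -0.1, -0.0]
grip_width: 0.69
```

```bash
python3 - <<'E'
from h import *
im,d,C=look('w24');print(get_state()['grip_width'],get_state()['time'])
for uu in (235,252,270):
    v=np.arange(140,262);k=d[v,uu]>0;P=cloud(np.c_[0*v+uu,v][k],d[v,uu][k],C)*1000;print(P[::4,[0,2]].round(0).astype(int).tolist())
im,d=get_image('side');cv2.imwrite('pics/side24.png',cv2.resize(im[90:190,130:280,::-1],None,fx=5,fy=5,interpolation=cv2.INTER_CUBIC))
E
```

```text
0.6873317148570093 33.2
[[448, 5], [452, 5], [456, 4], [460, 4], [464, 5], [468, 5], [472, 6], [472, 26], [475, 32], [479, 32], [483, 32], [487, 32], [490, 33], [494, 33], [498, 33], [507, 21], [511, 22], [513, 28], [516, 31], [520, 32], [524, 32], [528, 32], [534, 29], [539, 29], [542, 32], [544, 38], [548, 39], [551, 41], [554, 44], [559, 43], [564, 42]]
[[448, 4], [453, 5], [457, 5], [462, 5], [466, 4], [470, 5], [473, 12], [473, 29], [476, 33], [480, 32], [484, 33], [488, 33], [492, 32], [496, 33], [500, 33], [510, 17], [512, 23], [515, 28], [518, 30], [522, 33], [526, 32], [530, 32], [539, 24], [540, 30], [542, 36], [545, 38], [548, 42], [552, 42], [556, 43], [562, 42], [567, 40]]
[[449, 5], [453, 4], [457, 4], [461, 5], [466, 5], [470, 5], [473, 7], [474, 25], [476, 33], [480, 33], [484, 31], [488, 32], [492, 34], [496, 34], [500, 32], [508, 22], [513, 21], [514, 28], [518, 30], [522, 31], [526, 32], [531, 31], [537, 27], [540, 29], [543, 33], [545, 38], [549, 40], [552, 42], [557, 42], [561, 42], [567, 41]]
```

View pics/side24.png

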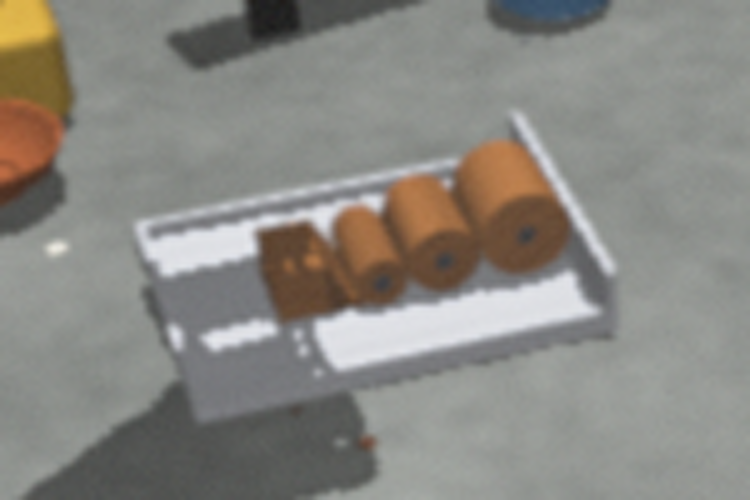

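View pics/w24.png

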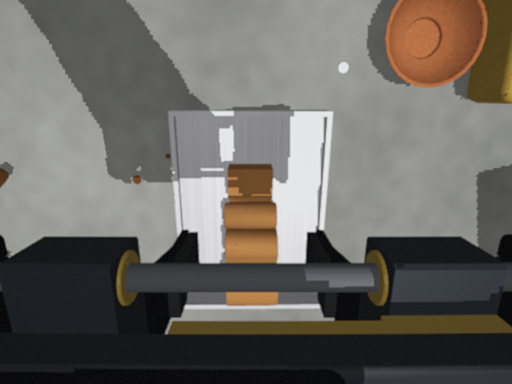

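Both views show the row in order with the chock seated square against the thin roller, all near the tray's mid-line. I'm handing the job in.

```bash
python3 - <<'E'
from h import *
im,d=get_image('top');C=cam('top');rects(im,d,C,60,.02,cv2.bitwise_and(brown(im),cv2.rectangle(np.zeros(im.shape[:2],np.uint8),(100,140),(300,260),255,-1)))
print(get_state()['ft_force'],order.close_job())
E
```

```text
px [252. 219.] cloud mean [461. -37.  29.] z95 43 rect mm [462. -38.] [57. 38.] 40.0
px [263. 174.] cloud mean [581. -63.  28.] z95 37 rect mm [583. -63.] [33. 58.] 62.9
px [146. 166.] cloud mean [589. 237.  49.] z95 55 rect mm [594. 244.] [59. 62.] 87.5
the job is handed in; nothing more can be done
[-0.07902512 -0.28493686 -0.81979229] None
```

The three rollers are in the tray in order (thick, mid, thin) with the chock against the thin one, and the job was handed in at about 33 s of the 112 s.

**Last checks**
- **Row:** measured roller centres were at x ≈ 599, 557 and 524 mm. That puts neighbouring rollers about 42 and 33 mm apart, so they are touching or nearly so. All lie within a few mm of the mid-line and within about 1° of square. The thick roller was last measured when it was placed, and was only seen, not re-measured, at the end.
- **Chock:** it is flat on the tray floor and square, with its origin about 30 mm behind the thin roller's centre. It was slid in until it met about 3 N, then released, and the arm was lifted clear.
- **Reel and spindle:** the top view puts both at their starting positions, with no shift I could measure.

**What went wrong on the way**
- The first grasp of the thick roller missed because I lifted before the fingers had closed, and the second gripped it too high. The third try held.
- Joint 3 came close to its limit (1.18 of 1.24) while carrying the thin roller, so I turned the tool back half a turn before placing it.
- The tool picked up about 2° of tilt during the job, and pose readings varied by 2 to 3 mm at rest. Right after fast moves they were off by up to about 12 mm. Neither showed in the final result.

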